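Service the hand-pumped coffee maker

TASK

Service the coffee maker: pull every spent filter plug (orange tab) out of its sprung socket and put it in the blue-grey bowl on the board. Then put all the cleaning tablets from the grey tray into the clear hopper, and finally flush the machine by pumping its lever three full strokes, each all the way down and all the way back up. Leave the bowl upright and the other things on the worktop where they are.

Things in the scene. Friction and masses are not known exactly. Their poses are not given: they have to be found in the camera images.
- coffee_maker: hand-pumped coffee maker, fixed. Black base slab 150 x 370 x 22 mm with, left to right seen from the front: a clear square hopper with a blue rim, an aluminium filter block with three sockets (top at z 72 mm), and a black-handled pump lever. Origin: centre of the underside, on the worktop; its front faces its own -x, z up
- hopper_mouth (a point): centre of the open mouth of the tablet hopper, at rim height (z 86 mm); inside 62 x 62 mm, 60 mm deep. Its axes are those of coffee_maker
- lever_pivot (a point): hinge axis of the pump lever, which runs along coffee_maker's y, 95 mm above the worktop
- lever_grip (a point): centre of the lever's black cross bar (18 mm thick, 66 mm long along coffee_maker's y). At rest it stands 140 mm in front (-x) of the pivot and 65 mm above it, fully down it is 26 mm above the worktop; free space 50 mm on either side
- pump_lever (a joint): angle of the pump lever in rad: 0 at rest (up), 0.9 fully down; the front end swings down as it grows. A spring (1.0 to 1.7 N m, so 6 to 11 N at the bar) brings it back up by itself. A full stroke is from about 0 to at least 0.8 and back to about 0
- waste_bowl: blue-grey round bowl, 149 mm across the rim, 66 mm high, loose, on the chopping board (top 68 mm above the worktop) that lies over the hob. Origin: centre of its underside, z up
- tablet_tray: grey pocket tray, 62 x 164 x 12 mm, loose, lying on the worktop. Four pockets in a row along its y, 38 mm apart, each 20 x 26 mm and 9 mm deep. Origin: centre of the underside
- socket_1 (a point): centre of the mouth of socket 1 (22 x 22 mm, 34 mm deep), at the filter block's top; sockets are 60 mm apart along coffee_maker's y. A sprung ball catch inside grips a seated plug; no plug may be there. Axes are those of coffee_maker
- filter_plug_1: spent filter plug 1 (may be absent): white 20 x 20 mm shank, 28 mm long, white flange 30 x 38 x 5 mm, and above it an orange grip tab 14 mm thick (its x), 32 mm wide (its y), reaching 33 mm above the origin. Origin: centre of the flange's underside, at the socket mouth when seated; z along the tab. A straight pull up of roughly 8 to 20 N unclips it in the first 5 mm. 40 g
- socket_2 (a point): centre of the mouth of socket 2 (22 x 22 mm, 34 mm deep), at the filter block's top; sockets are 60 mm apart along coffee_maker's y. A sprung ball catch inside grips a seated plug; no plug may be there. Axes are those of coffee_maker
- filter_plug_2: spent filter plug 2 (may be absent): white 20 x 20 mm shank, 28 mm long, white flange 30 x 38 x 5 mm, and above it an orange grip tab 14 mm thick (its x), 32 mm wide (its y), reaching 33 mm above the origin. Origin: centre of the flange's underside, at the socket mouth when seated; z along the tab. A straight pull up of roughly 8 to 20 N unclips it in the first 5 mm. 40 g
- socket_3 (a point): centre of the mouth of socket 3 (22 x 22 mm, 34 mm deep), at the filter block's top; sockets are 60 mm apart along coffee_maker's y. A sprung ball catch inside grips a seated plug; no plug may be there. Axes are those of coffee_maker
- filter_plug_3: spent filter plug 3 (may be absent): white 20 x 20 mm shank, 28 mm long, white flange 30 x 38 x 5 mm, and above it an orange grip tab 14 mm thick (its x), 32 mm wide (its y), reaching 33 mm above the origin. Origin: centre of the flange's underside, at the socket mouth when seated; z along the tab. A straight pull up of roughly 8 to 20 N unclips it in the first 5 mm. 40 g
- tablet_1: cleaning tablet 1 (may be absent): white block with a blue band, 18 (x) x 24 (y) x 22 (z) mm, 20 g. Origin: centre of its underside. It stands in a pocket of the tray and shows 13 mm above the tray
- tablet_2: cleaning tablet 2 (may be absent): white block with a blue band, 18 (x) x 24 (y) x 22 (z) mm, 20 g. Origin: centre of its underside. It stands in a pocket of the tray and shows 13 mm above the tray
- tablet_3: cleaning tablet 3 (may be absent): white block with a blue band, 18 (x) x 24 (y) x 22 (z) mm, 20 g. Origin: centre of its underside. It stands in a pocket of the tray and shows 13 mm above the tray
- tablet_4: cleaning tablet 4 (may be absent): white block with a blue band, 18 (x) x 24 (y) x 22 (z) mm, 20 g. Origin: centre of its underside. It stands in a pocket of the tray and shows 13 mm above the tray
- fish_tin: bystander: flat tin 63 x 105 x 26 mm; origin: centre of its underside
- spice_jar: bystander: spice jar with black cap, 41 mm across, 105 mm high; origin: centre of its underside
- garlic: bystander: garlic bulb about 60 mm; origin: centre of its underside

How it is judged:
By the outcome, as a careful person would: the job done as asked, in the order asked, and still so for the second after the job is handed in, with the robot touching nothing.
Of filter_plug_1, filter_plug_2, filter_plug_3 only 2 to 3 are there at a start; the rules pass over those that are not, and their reading is None.
Of tablet_1, tablet_2, tablet_3, tablet_4 only 2 to 4 are there at a start; the rules pass over those that are not, and their reading is None.
At some moment in a run one of waste_bowl, tablet_tray may be knocked a few centimetres aside while the robot is not near it.
Once in a run the grip may slacken for a moment while it holds something.
It also fails if it takes over 210 s, if anything falls off the work surface, if the arm or the gripper's body presses on something with over 40 N, if the wrist force passes 120 N, or if a joint passes its speed limit or range.

ROBOT

A 7-joint arm with a two-finger parallel gripper is mounted at the origin on a cart in front of the work surface, level with it; the furniture and walls round the work are solid. World frame = base frame: x ahead of the robot, y to its left, z up, the work surface at z = 0. Lengths are in mm, angles in rad, forces in N, time in s.
With the tool pointing down it reaches from about 400 to 875 mm from the base axis. Payload 19.3 kg.
Tool frame: the origin (TCP) lies at the very end of the fingers, on their centre line; the grasp point (between the pads) lies 19 mm behind it; z points along the fingers, y is the line along which they close (so a half turn about z gives the same grasp; the last joint's range is limited). The gripper opens to 85 mm and grips with 20 to 120 N. Pads are 22 mm wide; open, the fingers measure 114 mm over their backs; the gripper's body (76 mm by 85 mm) begins 54 mm behind the grasp point. The pads swing forward as they close: fully open they stand 13 mm farther back than shut.
Start: joints at [-1.323, 0.521, -0.036, 1.599, 0.021, 1.021, -0.113], TCP at [195.317, 593.688, 231.291] pointing down, gripper open.
Joint ranges: [-2.91, 2.91], [-0.3, 2.13], [-1.5, 1.42], [0.17, 2.43], [-1.26, 4.41], [0.16, 1.93], [-2.52, 2.52]. Speed limits (rad/s): [1.89, 1.89, 2.39, 2.39, 3.01, 3.01, 3.01].

INTERFACE

Orientations are given as a 3x3 rotation matrix whose columns are the frame's x, y, z axes.
In Python, from workcell import robot gives the robot as it stands. Calls block until the motion is done:
- robot.movep(position, orientation): joint-space move of the TCP to a pose.
- robot.movel(position, frame=None, max_speed=150, guard=None): straight line of the TCP; frame=None keeps the orientation; max_speed is the mean speed in mm/s. With guard (N) it stops when the force on the tool has changed by that much, and returns True; else False.
- robot.goto_joints(angles): joint-space move.
- robot.open_gripper() and robot.clamp(): open the fingers fully, or close them until they stop; the grip force is fixed at half the most.
- robot.wait(seconds).
- robot.inverse_kinematics(position, orientation): joint angles nearest the present ones, or None.
- robot.read_state(): the state.
- robot.camera(name): name is "side" or "top" or "wrist"; returns a dict with "image" (420x560x3 uint8, blue, green, red), "range_z" (420x560 float32, mm along the optical axis (not along the pixel's ray), 0 where there is no reading), "fx", "fy", "cx", "cy" (pixels), "cam_to_world" (4x4, takes a point from camera to world coordinates). Camera axes: x right, y up, looking along -z (the intrinsics and any distortion apply to the point x, -y, -z); pixel columns grow to the right and rows downward; lengths in mm; the calibration is good to about 2 mm. A picture is of the moment at which its call begins.
A pose or a line that the arm cannot do raises robot.PlanningError and nothing moves.
- robot.finish_job(): hands the job in; it is judged then, once.
Trained networks look in a picture, given as the dict that the camera call returned (one of the last four; its "shot" number tells which), for a name from the list of things; names that differ only in an ending like _2 or _b are one class to them, and where a whole thing is asked for, a point or a joint stands for the part that bears it (a point fixed in the world has none). Each returns a list of dicts, best first, with "conf" (0 to 1); they miss things now and then, are a little off and sometimes report something else, mostly with a low value. They report only what shows in the picture. A call takes as long as a camera call.
- robot.recognise(picture, thing): "centre" ([column, row] in pixels, amid what is visible of it).
The state is a dict: "time": time; "qpos": joint angles; "qvel": joint speeds; "joint_efforts": joint torques, N m; "eef_pos": TCP position; "tool_rot": TCP orientation; "ft_force": force on the tool from outside, world axes, zero at the start; "torque": the same for the moment, N m; "finger_gap": finger opening in mm; "gripper_force": force on a finger pad.
Only numpy, scipy, OpenCV 4.12 (cv2) and the standard library are available. Lean on these libraries where they do the work, as an engineer would, in place of code of your own. Each camera call takes 0.05 s, during which the arm holds its last target. There are 200 camera calls.

## Working session

There is one attempt and no reset: what is moved stays moved. The work goes in short steps, each a Python script; the robot and the scene stay as the last script left them, time stands still between calls to the robot, and variables do not carry over. Pictures are saved under pics/ and viewed, at most 14 in all, crops included, and the job is handed in when it is done.

```bash
ls; mkdir -p pics; cat > h.py <<'E'
import numpy as np, cv2
from workcell import robot
def cloud(p):
    z=p["range_z"]; v,u=np.mgrid[:z.shape[0],:z.shape[1]]
    c=np.stack([(u-p["cx"])/p["fx"]*z,-(v-p["cy"])/p["fy"]*z,-z,np.ones_like(z)],-1)
    w=(c@np.array(p["cam_to_world"]).T)[...,:3]; w[z==0]=np.nan
    return w
def proj(p,P):
    c=np.linalg.inv(p["cam_to_world"])@np.r_[P,1]
    return p["cx"]+p["fx"]*c[0]/-c[2], p["cy"]-p["fy"]*c[1]/-c[2]
E
python3 - <<'E'
from h import *
for n in ["top","side"]:
    p=robot.camera(n); cv2.imwrite(f"pics/{n}0.png",p["image"]); w=cloud(p); np.save(n+"0.npy",w)
    print(n,[k for k in p], np.round(p["cam_to_world"],2).tolist(),p["fx"],p["cx"],p["cy"])
    for t in ["coffee_maker","waste_bowl","tablet_tray","filter_plug_1","tablet_1","socket_1","lever_grip","hopper_mouth","fish_tin","spice_jar","garlic"]:
        for d in robot.recognise(p,t):
            u,v=np.round(d["centre"]).astype(int)
            print(t,round(d["conf"],2),u,v,np.round(np.nanmedian(w[v-1:v+2,u-1:u+2].reshape(-1,3),0)))
print(robot.read_state())
E
```

```text
pics
workcell.py
top ['image', 'range_z', 'fx', 'fy', 'cx', 'cy', 'cam_to_world', 'shot'] [[-0.03, 0.98, -0.17, 386.33], [-1.0, -0.02, 0.02, 16.42], [0.02, 0.17, 0.98, 1174.64], [0.0, 0.0, 0.0, 1.0]] 413.29596052452763 281.5783860067689 213.4643045916161
coffee_maker 0.64 246 201 [625.  87.  24.]
waste_bowl 0.82 402 214 [ 568. -337.   79.]
waste_bowl 0.47 224 268 [438. 150.  23.]
waste_bowl 0.47 201 266 [445. 213.  26.]
tablet_tray 0.66 243 202 [622.  96.  24.]
filter_plug_1 0.56 219 183 [658. 153. 106.]
filter_plug_1 0.43 245 183 [657.  85. 104.]
filter_plug_1 0.26 246 198 [629.  86.  45.]
tablet_1 0.62 227 269 [435. 142.  23.]
tablet_1 0.59 217 264 [449. 169.  25.]
tablet_1 0.46 198 267 [442. 221.  25.]
tablet_1 0.23 219 268 [439. 167.  10.]
socket_1 0.55 242 202 [622.  99.  23.]
lever_grip 0.64 299 209 [574. -53. 154.]
hopper_mouth 0.81 241 201 [625. 102.  22.]
hopper_mouth 0.61 299 208 [578. -53. 153.]
fish_tin 0.62 300 288 [378. -57.  25.]
fish_tin 0.53 243 182 [659.  90. 106.]
spice_jar 0.62 314 145 [ 760. -104.  102.]
spice_jar 0.23 298 214 [561. -50. 159.]
garlic 0.73 163 290
[... 1067 characters left out ...]
529e-03,  1.18709834e-03,  1.43937006e-03,  1.15672268e-04,
        6.42664168e-04,  1.09823263e-05, -2.84876348e-03]), 'joint_efforts': array([-1.65870508e-03, -9.26854134e+01,  1.97708242e+00, -3.70222449e+01,
        1.78131019e-02,  2.12448831e-03, -3.71559082e-06]), 'eef_pos': array([195.34315796, 593.65729335, 231.26793307]), 'tool_rot': array([[-9.49883616e-01,  3.12603767e-01, -2.05485481e-05],
       [ 3.12603768e-01,  9.49883614e-01, -5.80987519e-05],
       [ 1.35684038e-06, -6.16106061e-05, -9.99999998e-01]]), 'ft_force': array([ 0.40933035,  0.08432256, -0.14942382]), 'torque': array([-0.05819334,  0.00338721, -0.01325806]), 'gripper_force': 0.0, 'finger_gap': 85.30515818688932}
```

```bash
python3 - <<'E'
import cv2
a=cv2.imread("pics/top0.png")[120:330,130:470]; cv2.imwrite("pics/top0c.png",cv2.resize(a,(800,494),interpolation=cv2.INTER_CUBIC))
a=cv2.imread("pics/side0.png"); cv2.imwrite("pics/side0c.png",cv2.resize(a,(800,600),interpolation=cv2.INTER_CUBIC))
E
```

```text
(no output)
```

View pics/top0c.png

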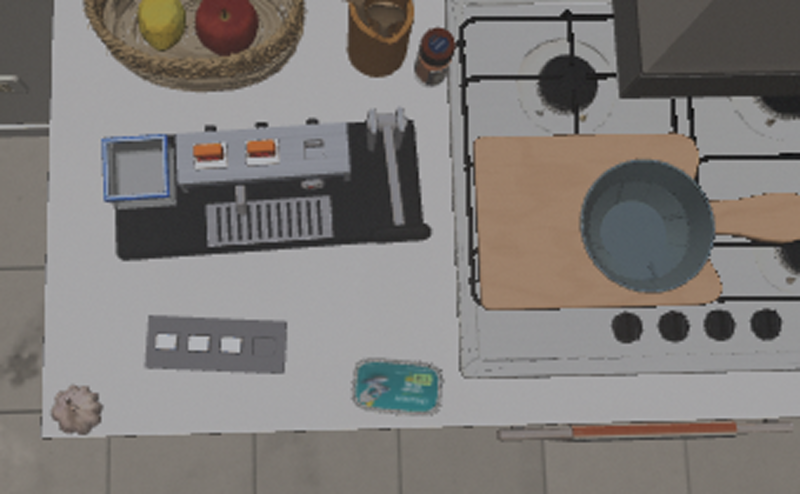

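View pics/side0c.png

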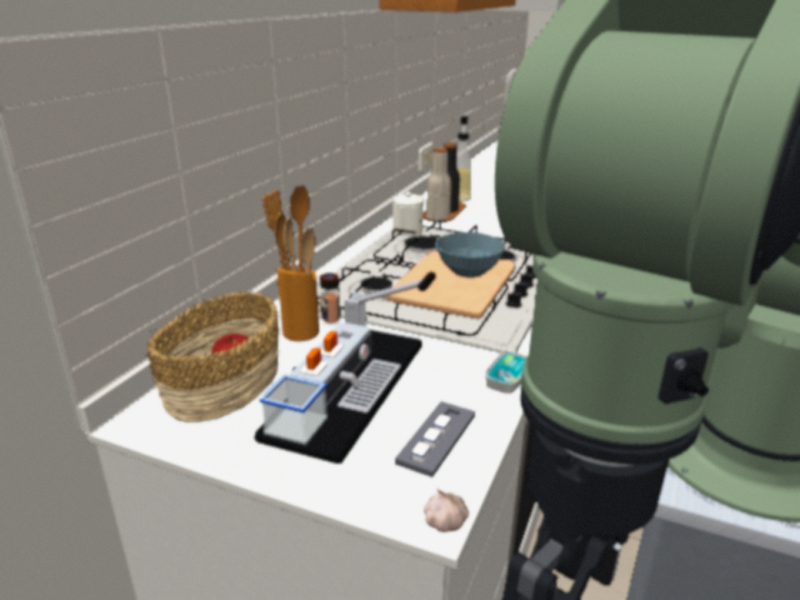

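The top view shows plugs in two sockets (tabs at crop 209,151 and 260,148), with the right-hand socket empty. There are three tablets (crop 166,341; 199,343; 231,345), with the right-hand pocket empty. The bowl is at crop 648,226, the lever bar at about 413,232, and a hood hangs at the top right. Next I'll refine these from the depth and the wrist camera.

```bash
cat >> h.py <<'E'
def rect(P):
    (c,s,a)=cv2.minAreaRect(P[:,:2].astype(np.float32)); return np.round(c,1),np.round(s,1),round(a,1)
def mask_pts(p,lo,hi,box,zr,mn=10):
    """clusters of HSV-masked pixels whose world point lies in box/zr"""
    w=cloud(p); m=cv2.inRange(cv2.cvtColor(p["image"],cv2.COLOR_BGR2HSV),lo,hi)>0
    with np.errstate(invalid="ignore"):
        m&=(w[...,0]>box[0])&(w[...,0]<box[1])&(w[...,1]>box[2])&(w[...,1]<box[3])&(w[...,2]>zr[0])&(w[...,2]<zr[1])
    n,l,st,c=cv2.connectedComponentsWithStats(m.astype(np.uint8))
    return [(w[l==i],c[i]) for i in range(1,n) if st[i,4]>=mn]
def R(yaw):  # tool down, tool y (closing line) along world direction yaw
    y=np.array([np.cos(yaw),np.sin(yaw),0]); z=np.array([0,0,-1.]); return np.stack([np.cross(y,z),y,z],1)
E
python3 - <<'E'
from h import *
p=robot.camera("top"); w=cloud(p)
big=(300,900,-600,500)
for nm,lo,hi,zr,box in [("orange",(3,150,120),(15,255,255),(80,120),(550,750,-50,300)),("blue",(105,100,80),(130,255,255),(70,100),(550,750,100,350)),
  ("white",(0,0,170),(180,60,255),(15,35),(380,500,60,280)),("tray",(0,0,60),(180,60,140),(5,35),(380,500,60,280)),
  ("black",(0,0,0),(180,255,45),(140,175),(480,700,-150,50)),("bowl",(85,30,40),(115,200,255),(120,150),(450,750,-500,-200)),("slab",(0,0,0),(180,255,50),(10,32),(480,750,-150,300))]:
    for P,c in mask_pts(p,lo,hi,box,zr): print(nm,len(P),np.round(c),rect(P),np.round(np.median(P,0),1))
m=(w[...,2]>200)&(w[...,0]>350); 
print("hi",np.nanmin(w[m],0),np.nanmax(w[m],0),m.sum())
for y in range(-600,500,100):
    q=m&(abs(w[...,1]-y)<50)
    if q.any(): print(y,"xmin",w[q][:,0].min(),"z",np.percentile(w[q][:,2],[1,50,99]))
for z in (150,230,300):
  for y in (0.,np.pi/2): print(robot.inverse_kinematics([640,110,z],R(y)))
for q in ([437,190,20],[570,-337,190],[560,-50,200]): print(q,[robot.inverse_kinematics(q,R(y)) for y in (0.,np.pi/2)])
E
```

```text
orange 45 [218. 183.] (array([657.9, 155.9]), array([11.5, 26.7]), 1.2) [658.1 155.9 105.9]
orange 50 [240. 182.] (array([660.1,  96.3]), array([11.5, 29.3]), 0.9) [660.2  97.6 106. ]
blue 37 [199. 194.] (array([641.4, 206.9]), array([25. , 74.8]), 71.7) [631.2 206.8  86.2]
blue 13 [183. 204.] (array([607.2, 251.3]), array([31.9,  1.3]), 87.9) [607.5 251.3  86.8]
white 43 [200. 265.] (array([448.9, 216. ]), array([22.2, 13.9]), 86.5) [447.8 215.7  25.1]
white 45 [214. 266.] (array([445.4, 178.8]), array([19.6, 13.8]), 88.9) [444.2 177.8  24.9]
white 40 [228. 266.] (array([441.6, 140.2]), array([19.9, 14. ]), 88.5) [442.9 140.5  25.6]
tray 1113 [221. 266.] (array([444. , 159.4]), array([164.6,  62.3]), 85.9) [442.3 159.3  12.7]
bowl 28 [408. 189.] (array([ 624.2, -338. ]), array([47.8,  7.1]), 77.8) [ 624.7 -344.   132.7]
bowl 156 [423. 226.] (array([ 531.2, -365.4]), array([ 53.9, 140.5]), 56.4) [ 519.4 -384.3  131.1]
slab 11 [327. 163.] (array([ 733.4, -148.5]), array([ 0.9, 29.6]), 88.8) [ 733.3 -148.6   19.7]
slab 272 [304. 195.] (array([646.9, -75.9]), array([127.1,  22.4]), 2.7)
[... 1567 characters left out ...]
981248]
[437, 190, 20] [array([-0.68620418,  0.67110959,  0.20189146,  2.12928605, -0.35028145,
        0.37188664, -0.1991914 ]), array([-0.50447589,  0.65294938, -0.03965987,  2.12007884,  0.06671519,
        0.36969373,  0.97259287])]
[570, -337, 190] [array([-0.09566238,  0.8472092 ,  0.97111636,  1.56506048, -0.74970385,
        1.13827565,  1.04577307]), array([ 0.08199052,  0.7033312 ,  0.59739994,  1.55565609, -0.44102914,
        1.02027078,  2.37352029])]
[560, -50, 200] [array([-0.40191002,  0.51618599,  0.54547646,  1.82150653, -0.33405445,
        0.89628385,  0.29719256]), array([-0.23919263,  0.47664706,  0.30823164,  1.81336962, -0.1817174 ,
        0.87914653,  1.72395349])]
```

```bash
python3 - <<'E'
from h import *
robot.movep([600,110,380],R(0.06))
p=robot.camera("wrist"); cv2.imwrite("pics/w1.png",p["image"]); w=cloud(p); np.save("w1.npy",w)
print(np.round(p["cam_to_world"],2).tolist(),p["fx"],robot.read_state()["time"])
for nm,lo,hi,zr,box in [("orange",(3,150,120),(15,255,255),(80,120),(550,750,-50,300)),("blue",(105,100,80),(130,255,255),(70,100),(500,750,100,350)),
  ("black",(0,0,0),(180,255,45),(140,175),(480,700,-150,50)),("slab",(0,0,0),(180,255,50),(10,32),(480,750,-140,330)),("white",(0,0,170),(180,60,255),(15,35),(380,500,60,280)),("tray",(0,0,60),(180,60,140),(5,35),(380,500,60,280))]:
    for P,c in mask_pts(p,lo,hi,box,zr,40): print(nm,len(P),np.round(c),rect(P),np.round(np.median(P,0),1))
E
```

```text
[[1.0, -0.06, -0.02, 594.87], [0.06, 0.96, 0.29, 184.75], [-0.0, -0.29, 0.96, 521.71], [0.0, 0.0, 0.0, 1.0]] 364.8267295965325 3.6083
orange 297 [331. 127.] (array([656.4, 156.6]), array([12.9, 29.8]), 1.3) [656.5 157.  104.1]
orange 271 [328. 179.] (array([659.3,  97.1]), array([12.7, 29.8]), 2.4) [659.3  97.1 104.1]
blue 511 [327.  49.] (array([643.5, 240.3]), array([74. , 73.8]), 2.7) [649.9 235.5  84.7]
black 501 [223. 316.] (array([548.3, -51.6]), array([16.7, 59.7]), 4.7) [548.8 -54.2 167.2]
slab 9353 [277. 155.] (array([629.5,  96. ]), array([144.6, 362.7]), 2.9) [596.5 147.4  21.4]
white 224 [164.  65.] (array([447.9, 215.1]), array([22. , 15.9]), 88.7) [447.7 215.5  24.5]
white 208 [163.  96.] (array([444.8, 177.1]), array([21.7, 16. ]), 84.2) [444.9 177.3  24.7]
white 197 [161. 125.] (array([442.5, 139.2]), array([21.7, 15.6]), 88.4) [442.3 139.3  24.6]
tray 4840 [166. 107.] (array([443.8, 157.7]), array([164.1,  63.3]), 86.0) [449.7 162.6  11.6]
```

View pics/w1.png

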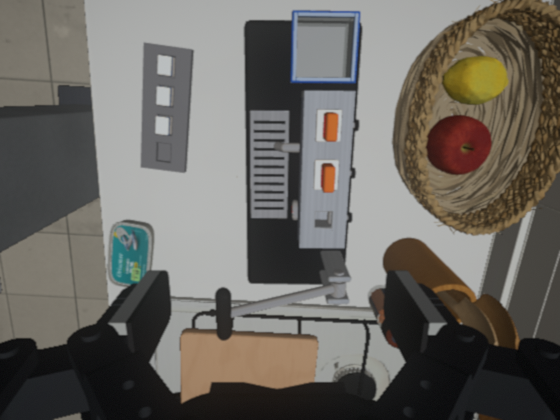

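The wrist view shows both tabs at (331,127) and (328,179), the third socket empty at (323,217), three tablets with an empty fourth pocket at (163,150), the bar at (223,315) and the hopper at (325,48). Heights and sizes match the given ones, with the machine yawed 2.8° and the tray −4°. Pulling the first plug.

```bash
cat >> h.py <<'E'
from scipy.optimize import least_squares
def bowl(p):
    w=cloud(p).reshape(-1,3); h=cv2.cvtColor(p["image"],cv2.COLOR_BGR2HSV).reshape(-1,3)
    with np.errstate(invalid="ignore"):
        k=(abs(w[:,0]-570)<160)&(abs(w[:,1]+350)<170)&(w[:,2]>127)&(w[:,2]<140)&(h[:,0]>80)&(h[:,0]<125)
    P=w[k][:,:2]
    f=least_squares(lambda c:np.hypot(*(P-c[:2]).T)-c[2],[570,-350,73],loss="soft_l1")
    return f.x,k.sum(),np.median(abs(f.fun))
MY=0.049
def st():
    s=robot.read_state(); return dict(t=round(s["time"],1),gap=round(s["finger_gap"],1),gf=round(float(s["gripper_force"]),1),pos=np.round(s["eef_pos"],1),F=np.round(s["ft_force"],1))
E
python3 - <<'E'
from h import *
p=robot.camera("top"); print(bowl(p))
print(robot.inverse_kinematics([560,-370,260],R(MY)))
robot.movep([656.5,157,150],R(MY))
print(robot.movel([656.5,157,81.5],max_speed=80,guard=15),st())
robot.clamp(); print(st())
robot.movel([656.5,157,112],max_speed=30); print(st())
robot.movel([656.5,157,260]); print(st())
p=robot.camera("side"); cv2.imwrite("pics/s1.png",p["image"][60:340,130:510])
E
```

```text
(array([ 555.49421731, -326.1265531 ,   71.1079855 ]), np.int64(351), np.float64(1.2343207604865682))
[ 0.11516343  0.65664423  0.64623403  1.45672892 -0.41148714  1.16576333
  0.87298357]
False {'t': 5.6, 'gap': 85.6, 'gf': 0.0, 'pos': array([656.8, 157. ,  82. ]), 'F': array([-0.2, -0.1, -0.2])}
{'t': 6.3, 'gap': 13.0, 'gf': 60.5, 'pos': array([656.9, 157. ,  81.7]), 'F': array([3.5, 0.6, 3. ])}
{'t': 7.4, 'gap': 12.7, 'gf': 61.9, 'pos': array([656.2, 157. , 111.8]), 'F': array([ 0.6,  0. , -0.6])}
{'t': 8.6, 'gap': 12.9, 'gf': 61.9, 'pos': array([656.1, 157. , 259.1]), 'F': array([-1.5,  0.2,  0.1])}
```

View pics/s1.png

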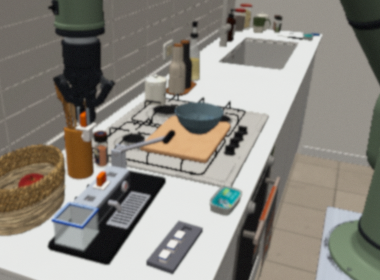

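The plug is in the grip (orange at about (85,118), gap 13 mm), and the other plug is still seated at (102,178). I'll check the bowl again and carry the plug over.

```bash
python3 - <<'E'
from h import *
p=robot.camera("top"); b,n,r=bowl(p); print(b,n,r)
im=p["image"].copy()
for a in np.linspace(0,2*np.pi,60): cv2.circle(im,[int(round(x)) for x in proj(p,[b[0]+74.5*np.cos(a),b[1]+74.5*np.sin(a),134])],0,(0,0,255),-1)
cv2.imwrite("pics/b1.png",cv2.resize(im[150:270,320:480],None,fx=4,fy=4))
h=cv2.cvtColor(p["image"],cv2.COLOR_BGR2HSV);w=cloud(p)
P=w[(abs(w[...,0]-560)<130)&(abs(w[...,1]+350)<130)&(w[...,2]>125)&(w[...,2]<160)]
print(P.min(0),P.max(0),np.percentile(P[:,2],[5,50,95]))
robot.movep([b[0]-10,-200,260],R(MY)); print(st())
p=robot.camera("wrist"); cv2.imwrite("pics/b2.png",p["image"]); print(bowl(p))
E
```

```text
[ 555.36065998 -326.03480838   71.09589968] 353 1.1855574298583633
[ 481.53389424 -399.94694178  125.01231103] [ 628.61397297 -253.02249795  138.6350154 ] [125.92068332 131.48514851 135.8284002 ]
{'t': 10.1, 'gap': 13.1, 'gf': 61.9, 'pos': array([ 546.1, -198.7,  259.8]), 'F': array([-0.8,  0.8, -0.4])}
(array([ 555.34608214, -324.66706049,   70.1599934 ]), np.int64(394), np.float64(1.016352932978144))
```

View pics/b1.png

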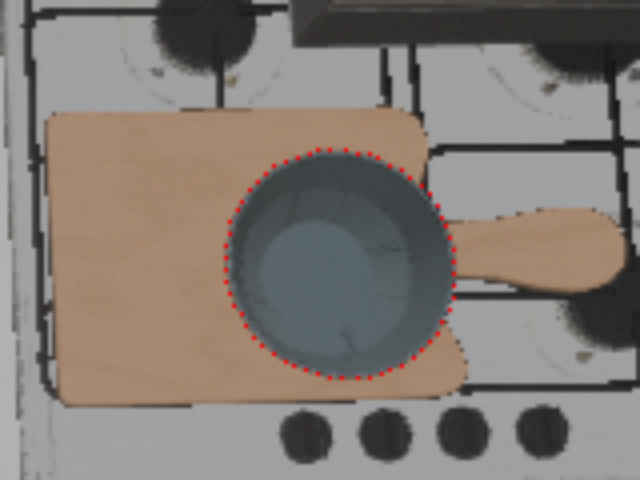

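View pics/b2.png

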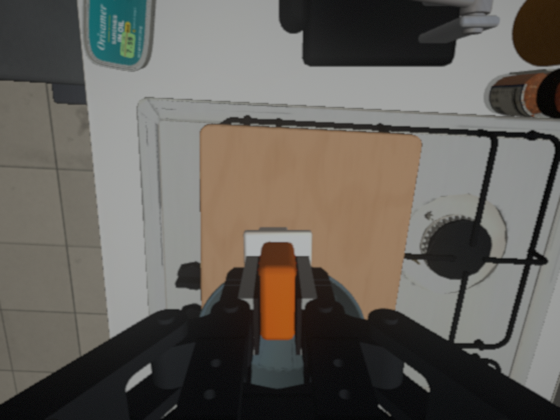

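The red circle follows the rim, so the bowl is at (555,−326). The wrist view shows the plug held at (280,290). Dropping it in, then doing plug 2.

```bash
python3 - <<'E'
from h import *
x,y=555.4,-326
robot.movel([x,y-12,260]); robot.movel([x,y-12,136],max_speed=120,guard=15); print(st())
robot.open_gripper(); robot.wait(.2); robot.movel([x,y-12,260],max_speed=250)
robot.movep([630,60,300],R(MY)); 
p=robot.camera("wrist")
for P,c in mask_pts(p,(3,150,120),(15,255,255),(550,750,-50,300),(80,120),40): print(len(P),rect(P),np.median(P,0))
X,Y=rect(P)[0]
p=robot.camera("top"); print("bowl",bowl(p)); cv2.imwrite("pics/t2.png",cv2.resize(p["image"][150:270,320:480],None,fx=4,fy=4))
if 655<X<663 and 93<Y<101:
    robot.movep([X,Y,150],R(MY)); robot.movel([X,Y,81.5],max_speed=80,guard=15); robot.clamp(); print(st())
    robot.movel([X,Y,112],max_speed=30); print(st()); robot.movel([X,Y,260]); print(st())
E
```

```text
{'t': 12.4, 'gap': 13.1, 'gf': 64.0, 'pos': array([ 555.7, -338.2,  136.7]), 'F': array([ 0.6,  0.8, -0.8])}
473 (array([659.8,  96.7]), array([12.8, 30.1]), 3.9) [659.56951037  96.92219322 104.06272122]
bowl (array([ 555.39036919, -326.05560981,   71.06019438]), np.int64(355), np.float64(1.2203017905000735))
{'t': 17.9, 'gap': 12.8, 'gf': 59.6, 'pos': array([660.1,  96.7,  81.7]), 'F': array([1.4, 0.5, 1.2])}
{'t': 19.0, 'gap': 13.1, 'gf': 61.7, 'pos': array([659.6,  96.7, 111.8]), 'F': array([-0.4,  0.1, -0.4])}
{'t': 20.2, 'gap': 12.8, 'gf': 61.7, 'pos': array([659.4,  96.7, 259.1]), 'F': array([-0.1,  0.9, -0.4])}
```

View pics/t2.png

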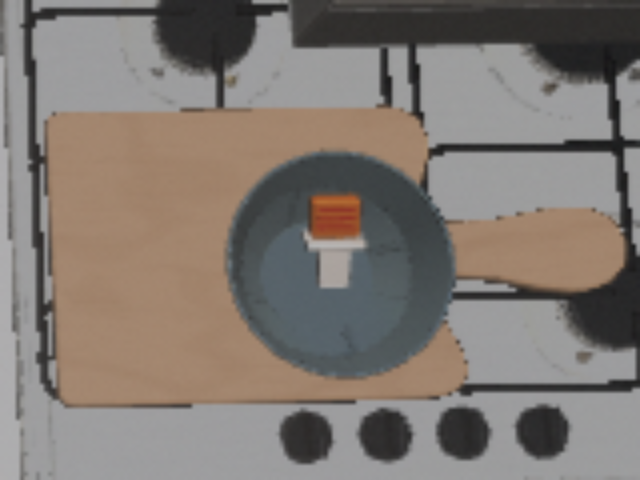

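The first plug lies in the bowl at (335,240), and the second is held. Placing it beside the first, then looking at the tablets again.

```bash
python3 - <<'E'
from h import *
p=robot.camera("top"); b,n,r=bowl(p); print(b,n,r)
x,y=b[0]-12,b[1]-16
robot.movep([x,y,260],R(MY)); print(st()); robot.movel([x,y,146],max_speed=120,guard=15); print(st())
robot.open_gripper(); robot.wait(.2); robot.movel([x,y,260],max_speed=250)
robot.movep([470,150,280],R(-0.07))
p=robot.camera("wrist"); cv2.imwrite("pics/w2.png",p["image"])
for P,c in mask_pts(p,(0,0,170),(180,60,255),(380,520,40,300),(16,35),40): print("tab",len(P),np.round(c),rect(P),np.round(np.median(P,0),1))
for P,c in mask_pts(p,(0,0,60),(180,60,140),(360,520,40,300),(5,35),500): print("tray",len(P),rect(P),np.median(P,0))
p=robot.camera("top"); print("bowl",bowl(p)); cv2.imwrite("pics/t3.png",cv2.resize(p["image"][120:330,130:470],(800,494))); print(st())
for t in ["filter_plug_1"]: print([(d["conf"],d["centre"]) for d in robot.recognise(p,t)])
E
```

```text
[ 555.36362863 -326.01060182   71.13098313] 361 1.2088520604837072
{'t': 21.9, 'gap': 13.0, 'gf': 61.7, 'pos': array([ 544.3, -340.8,  259.8]), 'F': array([0.5, 0.2, 0.5])}
{'t': 23.0, 'gap': 12.6, 'gf': 61.7, 'pos': array([ 543.7, -342.3,  146.7]), 'F': array([-0.3,  0.3,  0.5])}
tab 340 [252. 106.] (array([447.5, 214.9]), array([21.3, 15.9]), 85.8) [447.6 215.1  24.4]
tab 317 [253. 143.] (array([445. , 176.9]), array([21.8, 16.3]), 85.6) [445.2 177.1  24.4]
tab 290 [253. 177.] (array([442.1, 138.9]), array([22. , 15.8]), 85.0) [442.4 139.3  24.3]
tray 6316 (array([443. , 157.9]), array([162.4,  61. ]), 86.1) [443.66072961 163.68143614  11.47314606]
bowl (array([ 546.41431073, -313.48631767,   70.96876573]), np.int64(343), np.float64(1.2541718633540029))
{'t': 26.4, 'gap': 85.3, 'gf': 0.0, 'pos': array([470.4, 149.2, 280. ]), 'F': array([-0.8,  0.3, -0. ])}
[(0.67, [259.6, 190.6]), (0.48, [403.1, 229.5]), (0.47, [397.9, 212.7])]
```

View pics/t3.png

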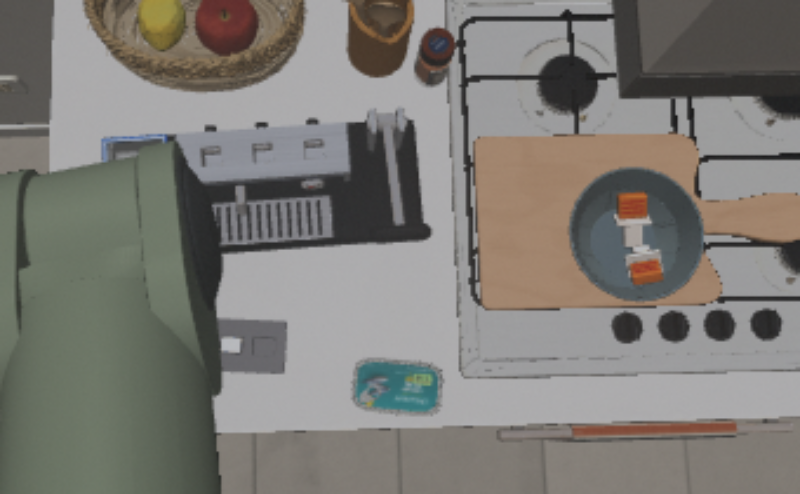

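View pics/w2.png

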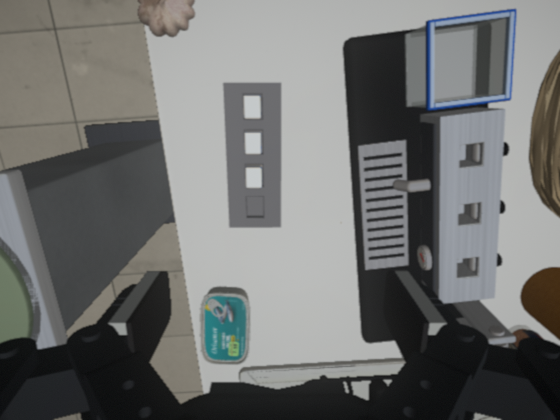

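Both plugs are in the upright bowl (crop 634,205 and 646,270), which now sits at (546,−313), and all the sockets are empty. The three tablets haven't moved. Next I check how close the basket is to the hopper, then move the first tablet.

```bash
python3 - <<'E'
from h import *
w=np.load("w1.npy").reshape(-1,3)
for lo,hi in [(180,210),(210,240),(240,270),(270,300)]:
    k=(w[:,1]>lo)&(w[:,1]<hi)&(w[:,0]>690)&(w[:,2]>60); print(lo,w[k].min(0),w[k].max(0))
print(robot.inverse_kinematics([643.5,240,92],R(MY)),robot.inverse_kinematics([643.5,240,92],R(MY+np.pi/2)),robot.inverse_kinematics([643.5,240,92],R(MY-np.pi/2)))
T=R(-0.071); X,Y=447.6,215
robot.movep([X,Y,70],T); print(robot.movel([X,Y,14.5],max_speed=60,guard=12),st())
robot.clamp(); print(st()); robot.movel([X,Y,40],max_speed=60); robot.movel([X,Y,170]); print(st())
E
```

```text
180 [747.49836413 180.04173633  60.0005052 ] [912.93380237 209.96912428 124.61276475]
210 [752.79351576 210.01870889  60.0094677 ] [908.07456441 239.9998846  121.75521574]
240 [762.87556377 240.00406102  60.0094494 ] [898.01049177 269.99475759 124.96043377]
270 [779.3636768  270.01769338  60.03339809] [876.58708414 294.066666   127.31909009]
[-0.78219242  0.86289365  0.57972933  1.54580658 -0.55857384  0.90313644
  0.03853047] [-0.5486801   0.78302822  0.17277645  1.53154193 -0.16341737  0.84119154
  1.30365567] [-0.90986693  0.96417443  0.8437659   1.55302777 -0.81399069  1.00528228
 -1.34563647]
False {'t': 28.4, 'gap': 85.1, 'gf': 0.0, 'pos': array([447.8, 215.1,  14.8]), 'F': array([ 0.7,  0. , -0.4])}
{'t': 29.1, 'gap': 16.0, 'gf': 58.6, 'pos': array([447.6, 215. ,  14.8]), 'F': array([-1.7, -0.2,  8.7])}
{'t': 30.6, 'gap': 15.9, 'gf': 58.6, 'pos': array([447.2, 214.9, 169.3]), 'F': array([ 0.5, -0.1, -0.2])}
```

```bash
cat >> h.py <<'E'
HOP=np.array([643.5,240.3]); HY=np.array([-np.sin(MY),np.cos(MY)])
def drop_hopper(off):
    x,y=HOP+off*HY
    robot.movep([x,y,170],R(MY)); print("above",st())
    robot.movel([x,y,93],max_speed=100,guard=12); print("at",st())
    robot.open_gripper(); robot.wait(.2); robot.movel([x,y,200],max_speed=250)
def tablets(p): return [(rect(P),np.round(np.median(P,0),1)) for P,c in mask_pts(p,(0,0,170),(180,60,255),(380,520,40,300),(16,35),60)]
E
python3 - <<'E'
from h import *
drop_hopper(12)
p=robot.camera("wrist"); cv2.imwrite("pics/w3.png",p["image"])
robot.movep([470,150,280],R(-0.07)); p=robot.camera("wrist"); t=tablets(p); print(t)
cv2.imwrite("pics/w4.png",p["image"])
for d in robot.recognise(p,"tablet_1"): print(d)
print(st())
E
```

```text
above {'t': 31.5, 'gap': 16.1, 'gf': 58.6, 'pos': array([642.1, 251.9, 169.1]), 'F': array([-1. , -0.2, -0.6])}
at {'t': 32.4, 'gap': 16.3, 'gf': 58.6, 'pos': array([643.3, 252.3,  93.6]), 'F': array([-1.2, -0.3, -1.2])}
[((array([444.9, 177.1]), array([21.8, 16.2]), 85.6), array([445.3, 177.3,  24.5])), ((array([442.5, 139.2]), array([22.3, 16. ]), 89.8), array([442.5, 139.5,  24.4]))]
{'centre': [253.6, 176.6], 'conf': 0.75}
{'centre': [256.7, 155.8], 'conf': 0.67}
{'centre': [250.8, 143.4], 'conf': 0.65}
{'centre': [446.3, 54.4], 'conf': 0.56}
{'t': 34.8, 'gap': 85.6, 'gf': 0.0, 'pos': array([470.6, 150.5, 279.5]), 'F': array([-0.2, -0.1, -0.5])}
```

View pics/w4.png

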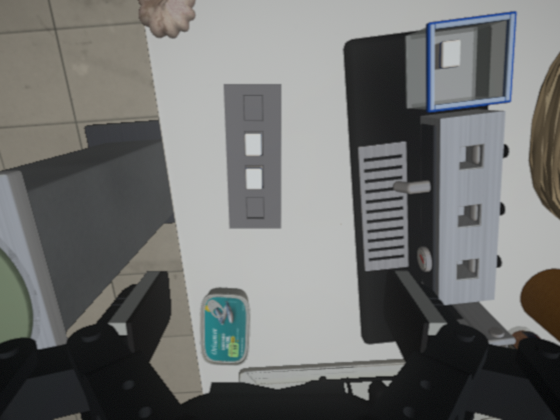

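The first tablet is in the hopper (450,54), and two are left in the tray at (253,143) and (254,178). I'll move both, checking the grip as I go.

```bash
python3 - <<'E'
from h import *
for off in (-14,0):
    p=robot.camera("wrist"); t=tablets(p); print(t)
    (c,s,a),m=t[0]
    if abs(m[2]-24.5)>2 or min(s)<14: break
    a=np.radians(a if s[0]>s[1] else a+90)  # long (y) axis direction
    yaw=(a-np.pi/2+np.pi/2)%np.pi-np.pi/2; print("yaw",yaw)
    if abs(yaw+.07)>.12: yaw=-0.071
    X,Y=c; robot.movep([X,Y,70],R(yaw)); robot.movel([X,Y,14.5],max_speed=60,guard=12)
    robot.clamp(); print(st()); robot.movel([X,Y,40],max_speed=60); robot.movel([X,Y,170]); print(st())
    if robot.read_state()["finger_gap"]<12: print("LOST"); break
    drop_hopper(off)
    robot.movep([470,150,280],R(-0.07))
p=robot.camera("wrist"); cv2.imwrite("pics/w5.png",p["image"]); print(tablets(p))
p=robot.camera("top"); print(bowl(p),st())
for P,c in mask_pts(p,(0,0,0),(180,255,45),(480,700,-150,50),(140,175)): print("bar",len(P),rect(P),np.median(P,0))
E
```

```text
[((array([445. , 176.8]), array([21.9, 16.3]), 85.4), array([445.2, 177.3,  24.5])), ((array([442.1, 138.9]), array([22. , 15.7]), 85.2), array([442.3, 139.2,  24.4]))]
yaw -0.08028514559173905
{'t': 37.5, 'gap': 16.4, 'gf': 58.7, 'pos': array([445.1, 176.9,  14.8]), 'F': array([-1.6, -0.6,  9.2])}
{'t': 39.0, 'gap': 16.1, 'gf': 58.6, 'pos': array([444.6, 176.7, 169.3]), 'F': array([ 0.6,  0.3, -0.2])}
above {'t': 39.9, 'gap': 16.4, 'gf': 58.6, 'pos': array([643.3, 225.8, 169.2]), 'F': array([-0.4, -0.8, -0.3])}
at {'t': 40.8, 'gap': 16.3, 'gf': 58.6, 'pos': array([644.6, 226.3,  93.6]), 'F': array([ 0.2, -0.3,  0.4])}
[((array([442.6, 139.1]), array([22.7, 16.2]), 88.7), array([442.6, 139.3,  24.4]))]
yaw -0.022689280275926205
{'t': 45.7, 'gap': 16.4, 'gf': 58.6, 'pos': array([442.6, 139.1,  14.8]), 'F': array([-0.3, -0.3,  8.7])}
{'t': 47.3, 'gap': 16.3, 'gf': 58.6, 'pos': array([442.2, 139. , 169.4]), 'F': array([-0.8,  0.9, -0.3])}
above {'t': 48.2, 'gap': 16.1, 'gf': 58.6, 'pos': array([642.7, 239.3, 169.5]), 'F': array([-0.4, -0.6,  0.6])}
at {'t': 49.1, 'gap': 16.3, 'gf': 58.6, 'pos': array([643.9, 240.3,  93.6]), 'F': array([ 0.4,  0.3, -0. ])}
[]
(array([ 546.5558799 , -313.58516928,   70.95386627]), np.int64(351), np.float64(1.3438366910693986)) {'t': 51.5, 'gap': 85.3, 'gf': 0.0, 'pos': array([470.6, 150.4, 279.5]), 'F': array([-0.2,  0.5, -0.3])}
```

View pics/w5.png

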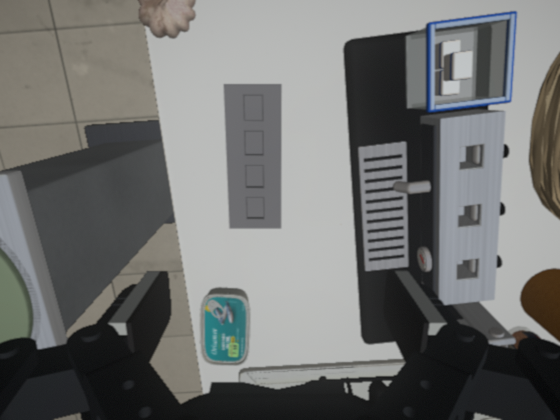

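All three tablets are in the hopper (around 455,68) and the tray is empty. Now for the lever, starting with one stroke and a check at the bottom.

```bash
cat >> h.py <<'E'
mx=np.array([np.cos(MY),np.sin(MY)]); BAR=np.array([548.3,-51.6]); PIV=BAR+140*mx
def tip(q,lift=0,sh=-4):
    f=np.arctan2(65,140)-q; r=np.hypot(65,140); xy=PIV-(r*np.cos(f)-sh)*mx
    return [*xy,95+r*np.sin(f)+9+lift]
def ang(z): return np.arctan2(65,140)-np.arcsin((z-9-95)/np.hypot(65,140))
def stroke(look=None):
    robot.movel(tip(0,6)); robot.wait(.2)
    for q in (.2,.4,.6,.78): robot.movel(tip(q),max_speed=100)
    s=st(); print(s,ang(s["pos"][2]))
    g=robot.movel(tip(.97),max_speed=30,guard=22); robot.wait(.2); s=st(); print(g,s,ang(s["pos"][2]))
    if look: p=robot.camera("side"); cv2.imwrite(look,cv2.resize(p["image"][130:330,170:430],None,fx=3,fy=3))
    for q in (.6,.4,.2): robot.movel(tip(q,2),max_speed=100)
    robot.movel(tip(0,25)); robot.wait(.6)
E
python3 - <<'E'
from h import *
robot.clamp()
robot.movep(tip(0,80),R(MY+np.pi/2)); print(st())
stroke("pics/l1.png")
p=robot.camera("wrist"); cv2.imwrite("pics/l2.png",p["image"])
for P,c in mask_pts(p,(0,0,0),(180,255,45),(480,620,-110,20),(120,185)): print("bar",len(P),rect(P),np.median(P,0))
print(st())
E
```

```text
{'t': 54.1, 'gap': 0.0, 'gf': 0.0, 'pos': array([544.3, -51.4, 249. ]), 'F': array([ 0.5, -0. ,  0.8])}
{'t': 56.8, 'gap': -0.4, 'gf': 4.5, 'pos': array([539.8, -52.2,  52.6]), 'F': array([-1. , -0.4,  8.7])} 0.7741555699897082
True {'t': 57.7, 'gap': 0.4, 'gf': 14.1, 'pos': array([547.5, -51.8,  33.9]), 'F': array([-10. ,  -0.4,  28.5])} 0.9060907674966459
bar 3357 (array([547.6, -54.2]), array([18.6, 64.2]), 3.6) [543.45865109 -54.67884647 166.57006694]
{'t': 60.5, 'gap': 0.2, 'gf': 0.0, 'pos': array([544.3, -51.8, 194. ]), 'F': array([0.2, 0.2, 0.1])}
```

View pics/l1.png

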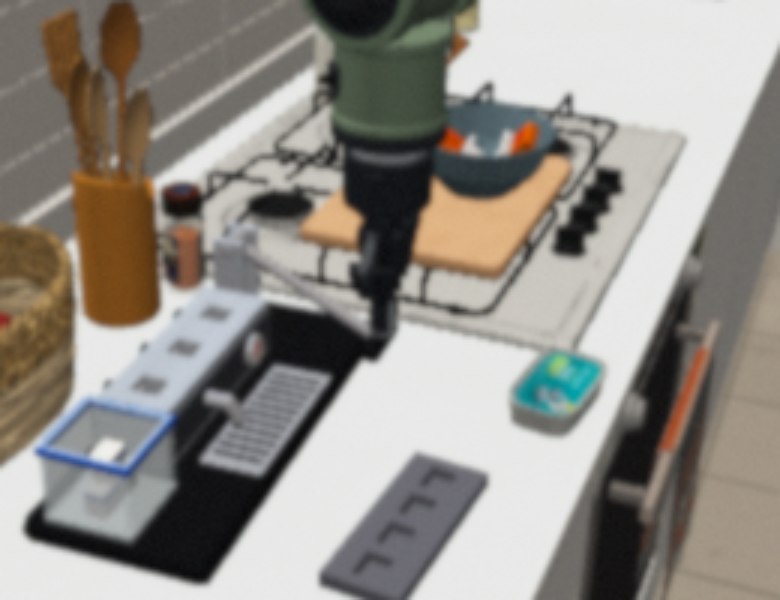

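View pics/l2.png

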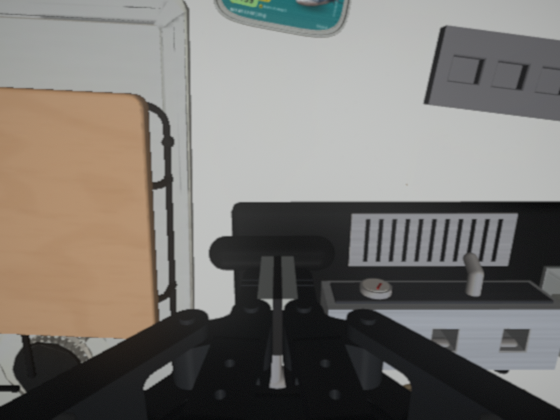

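The side view shows the lever right down under the fingers (380,340), and the force rose at 0.9 rad. In the wrist view the bar is back at rest (272,253), z 167. Two more strokes, then retreat.

```bash
python3 - <<'E'
from h import *
stroke(); 
p=robot.camera("wrist")
for P,c in mask_pts(p,(0,0,0),(180,255,45),(480,620,-110,20),(120,185)): print("bar",len(P),rect(P),np.median(P,0))
stroke()
robot.movel(tip(0,130)); robot.movep([480,150,330],R(-0.07))
p=robot.camera("top"); print(bowl(p)); a=p["image"][120:330,130:470]; cv2.imwrite("pics/end_t.png",cv2.resize(a,(800,494)))
for P,c in mask_pts(p,(3,150,120),(15,255,255),(450,650,-420,-220),(60,140),5): print("orange",len(P),np.median(P,0))
p=robot.camera("wrist")
for P,c in mask_pts(p,(0,0,0),(180,255,45),(480,620,-110,20),(120,185)): print("bar",len(P),rect(P),np.median(P,0))
p=robot.camera("side"); cv2.imwrite("pics/end_s.png",cv2.resize(p["image"],(800,600))); print(st())
E
```

```text
{'t': 62.8, 'gap': -0.1, 'gf': 4.5, 'pos': array([539.8, -52.2,  52.6]), 'F': array([-1.3, -1.3, 10. ])} 0.7741555699897082
True {'t': 63.7, 'gap': -0.1, 'gf': 14.1, 'pos': array([547.5, -51.8,  33.9]), 'F': array([-9.1,  0.7, 28.4])} 0.9060907674966459
bar 3385 (array([547.4, -54.1]), array([17.7, 64.2]), 2.6) [543.53320829 -54.7569113  166.56659398]
{'t': 68.8, 'gap': -0.4, 'gf': 4.5, 'pos': array([539.8, -52.2,  52.6]), 'F': array([-1.1, -1. ,  8.8])} 0.7741555699897082
True {'t': 69.7, 'gap': -0.2, 'gf': 14.2, 'pos': array([547.4, -51.8,  33.9]), 'F': array([-8.3,  1. , 28.1])} 0.9060907674966459
(array([ 546.27937068, -313.3197547 ,   71.05626661]), np.int64(339), np.float64(1.1815034349054514))
orange 123 [ 581.31083751 -317.89921383  113.93664123]
orange 102 [ 504.6850615 -321.7453885  128.944954 ]
{'t': 75.2, 'gap': 0.1, 'gf': 0.0, 'pos': array([480.1, 149.7, 330. ]), 'F': array([ 0.4,  0.6, -0.7])}
```

View pics/end_s.png

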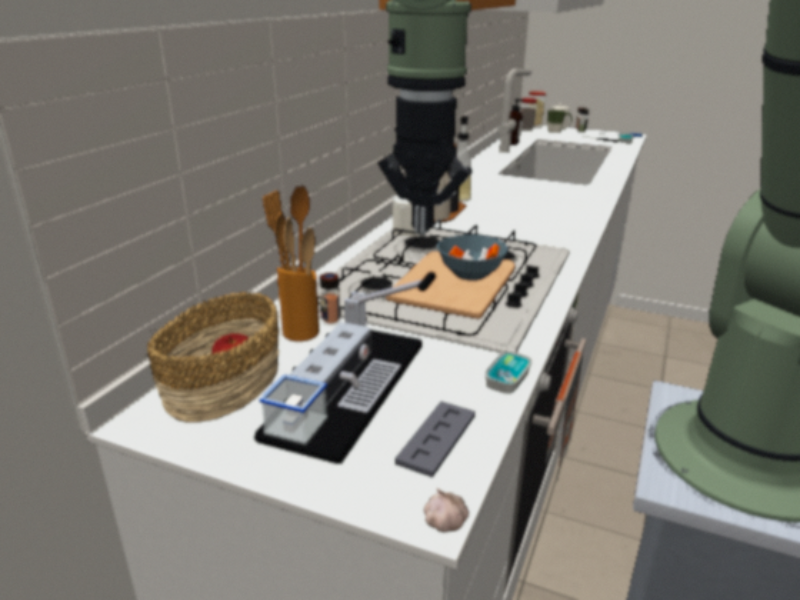

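View pics/end_t.png

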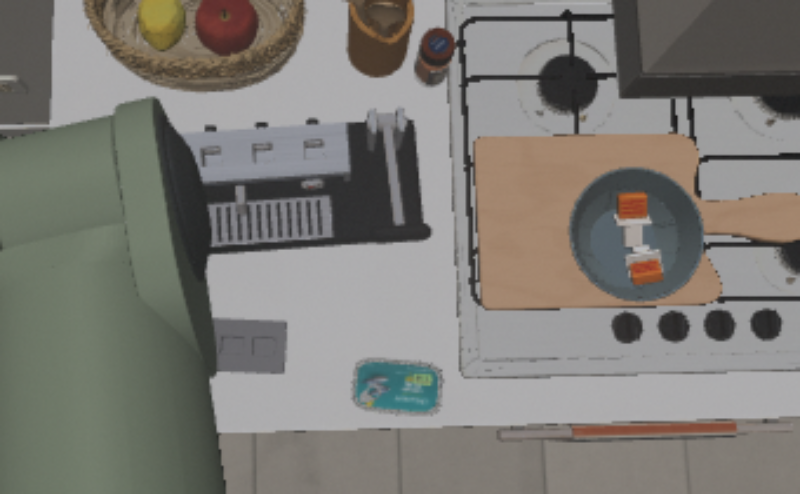

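The final views show the lever up (425,285), both plugs in the upright bowl (634,205 and 646,270), the tablets in the hopper (290,400), and the other things where they were. Handing in.

```bash
python3 -c "
from h import *
print(robot.finish_job())"
```

```text
the job is handed in; nothing more can be done
None
```

The job is handed in: both plugs that were there are in the upright bowl, all three tablets are in the hopper, and the lever got three full strokes and is back up, in about 75 s of robot time; the bowl shifted about 15 mm on the board during the run, and I viewed 15 pictures, one over the limit of 14.

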